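Press a bush home with a bench-mounted quick clamp, then release the clamp

ROBOT

A 7-joint arm with a two-finger parallel gripper is mounted at the origin on the work surface. World frame = base frame: x ahead of the robot, y to its left, z up, the work surface at z = 0. Lengths are in m, angles in rad, forces in N, time in s.
With the tool pointing down it reaches from about 0.4 to 0.85 m from the base axis. Payload 10.4 kg.
Tool frame: the origin (TCP) lies at the very end of the fingers, on their centre line; the grasp point (between the pads) lies r.grip_depth behind it (r.grip_depth is the distance from the TCP to the grasp point, in m); y points along the fingers, z is the direction in which the jaws open and shut, and the axes are right-handed (so a half turn about y gives the same grasp; the last joint's range is limited). The gripper opens to 87 mm and grips with 3 to 60 N. Pads are 19 mm wide; open, the fingers measure 117 mm over their backs; the gripper's body (75 mm by 190 mm) begins 51 mm behind the grasp point.
Start: joints at [-1.24, 0.332, -0.065, 1.46, 0.022, 1.35, -0.088], TCP at [0.217, 0.586, 0.223] pointing down, gripper open.
Joint ranges: [-2.6, 2.6], [-0.5, 2.12], [-1.47, 1.34], [0.16, 2.42], [-1.27, 4.41], [0.06, 2.06], [-2.6, 2.6]. Speed limits (rad/s): [2.22, 2.22, 2.79, 2.79, 3.14, 3.14, 3.14].

INTERFACE

Orientations are given as a unit quaternion [x, y, z, w].
In Python, from bench import r gives the robot as it stands.
- The arm moves only by the shell command python3 -m jog 'ROWS' [OPENING] [FORCE]. ROWS is JSON, a list of rows, each a list of 6 numbers: the shift along the tool's x, y, z in m, then the turn, a rotation vector about the tool's x, y, z in degrees. A call has 1 to 12 rows; each row shifts and turns the pose as measured when the row begins, along the tool's axes as they then stand; what a row does not reach is not made up. A row lasts 1/12 s, in which the tool goes at most 41.7 mm and 7.16 degrees, less where a joint would pass 70% of its speed; a pose out of reach is approached as far as the arm can. A call with a gripper value outside its range is refused whole. OPENING is the opening, from -1 (shut) to 1 (fully open), so that 0 is half open, set as the call begins (- or left out, the last holds). The fingers move at their own pace and stop on an object; FORCE is the grip in N (left out, the last holds). Time passes only in rows, so rows that do not move let the fingers close. It gives the time, the measured TCP pose, the force and the opening at its end, in the units of the state.
- r.read_state(): the state, without advancing time (a new reading comes with each control period).
- r.camera(name): name is "scene" or "top"; returns a dict with "image" (480x640x3 uint8, red, green, blue), "range_z" (480x640 float32, m along the optical axis (not along the pixel's ray), 0 where there is no reading), "K" (3x3 intrinsics, pixels), "k1" (the pictures are not rectified: a ray, as slopes to the right and down, at radius r is drawn at 1 + k1 r^2 times it, then the intrinsics apply), "R" (3x3) and "t" (3): a world point X has camera coordinates R X + t. Camera axes: x right, y down, z forward; pixel columns grow to the right and rows downward; lengths in m; the calibration is good to about 2 mm. A picture is of the moment at which its call begins.
- r.close_job(): hands the job in, once; it reports no verdict.
The state is a dict: "time": time; "joint_positions": joint angles; "joint_vel": joint speeds; "joint_torque": joint torques, N m; "ee_pos": TCP position; "eef_rot": TCP orientation; "ft_force": force on the tool from outside, world axes, zero at the start; "torque": the same for the moment, N m; "width": finger opening in m.
Only numpy, scipy, OpenCV 4.12 (cv2) and the standard library are available. Lean on these libraries where they do the work, as an engineer would, in place of code of your own. Each camera call takes 0.05 s, during which the arm holds its last target. There are 200 camera calls.

TASK

Use the quick clamp on the bench to press the brass bush into the aluminium block: squeeze the sprung trigger towards the fixed handle again and again, walking the jaw up, until the bush is fully home and nipped firmly for a moment (about 15 N on it, and never more than 25 N). Then let go of the trigger and press the release tab down until the jaw has sprung all the way back, and leave the clamp at rest. Work only by trigger and tab: do not push the bush, block or bar by hand, and leave the other things on the bench alone.

Things in the scene. Friction and masses are not known exactly. Their poses are not given: they have to be found in the camera images.
- clamp: the quick clamp, fixed on a plywood board 400 x 96 x 12 mm (155 mm behind to 245 mm ahead of the origin). Origin on the bench under the trigger's pivot; x = the way the jaw advances, z up, y = z cross x. In this frame (mm): grey cheek plates x -72 to 40, y -20 to 20, up to z 95; bar axis y 0, z 40; work bed (z 12) between low rails at y +-26.5, up to z 24
- handle_top (a point): top of the black fixed handle: a post 20 mm (x) by 30 mm (y), standing from z 90 to 152 mm, close behind the trigger; this point is at clamp-frame x -30, y 0, z 152
- trigger_roll (a point): centre of the trigger's finger roll: black cylinder 14 mm thick, 40 mm long, lying along the clamp's y, atop the trigger lever. At rest clamp-frame x 14, z 138 mm, with free air ahead of it (+x) above z 100; squeezed home x -11, z 138. Push it to -x of the clamp, towards the handle: with closed fingertips from ahead, or by pinching it and the handle together (61 mm over both at rest)
- trigger (a joint): trigger angle: 0 at rest (sprung back), 0.5 rad at its end stop = 25 mm of stroke at the roll, 50 mm above the pivot. A full stroke advances the jaw about 12 mm; as the trigger goes back the jaw falls back up to 5 mm until a ratchet tooth holds (5 mm apart). Let the trigger back to rest between strokes and before the release. The end stop feels hard too and says nothing about the work
- trigger_pivot (a point): the trigger's pivot, at clamp-frame x 0, z 90 mm. Feel of the trigger (force at the roll): 3 N to leave rest, 6 to 10 N to walk the jaw free of the work, up to 14 N while the bush slides in; with the bush home, 13 N at the roll puts about 8 N on it, 15 N 10 to 13 N, 17 N 12 to 18 N, 22 N 16 to 24 N. The pad is sprung, so the force climbs gradually
- release_top (a point): centre of the top face of the release tab: a level steel plate 34 x 38 x 6 mm (x by y) behind the handle, at clamp-frame x -116, y 0, z 72 mm, behind the cheek plates (which end at x -72, z 95), free air above. Press it straight down
- release (a joint): release tab angle: 0 up (it flicks a little as the ratchet clicks), 0.25 rad fully down = 14 mm at the plate, 56 mm behind its hinge. From about 0.12 rad (7 mm) the bar is free and a spring pulls it right back within 0.5 s. Takes 1 to 2 N free, up to about 10 N with the clamp loaded; let go, it springs up and catches the bar wherever it then is
- bar: the clamp's toothed steel bar with the black jaw (36 x 40 mm) at its front, sliding along the clamp's x (travel 62 mm); starts fully back. Origin on its axis, at clamp-frame x 0, z 40 mm when fully back. The jaw carries a sprung round rubber pad 32 mm across, its front face 100 mm ahead of this origin; the pad gives 1 mm per 3 N, up to 10 mm
- block: aluminium block 60 x 50 x 56 mm lying loose in the bed, its axes as the clamp's; origin at the centre of its underside. It slides along the bed until its far face meets the stop
- bush (a joint): how far the brass bush's flange stands off the block (m): 0 = fully home, flange on the block; it starts 6 to 11 mm out and needs some 3 to 6 N to slide in
- bush_face (a point): centre of the outer face of the bush's flange (28 mm across, 5 mm thick), 28 mm above the bed, facing the jaw
- stop: wooden end stop 22 x 70 x 50 mm fixed on the board; origin at the foot of its face towards the jaw, its axes as the clamp's
- spare_bush: spare brass flanged bush standing on its 28 mm flange, 35 mm tall, beside the clamp; leave alone. Origin: centre of its underside
- offcut: light wood offcut 110 x 40 x 22 mm lying beside the clamp's bed; leave alone. Origin: centre of its underside
- wrench: steel wrench lying beside the clamp on the robot's side; leave alone
- tub: clear plastic tub, 90 mm across, 65 mm tall, beyond the clamp's bed; leave alone. Origin: centre of its underside
- tin: blue and steel tin, 100 mm across, 130 mm tall, far left; leave alone. Origin: centre of its underside
- hammer: hammer lying at the right; leave alone
- screwdriver: screwdriver lying at the far side; leave alone
Not all that is in view belongs to the job. Leave any pink, purple or turquoise look-alike of the block alone.

How it is judged:
By the outcome, as a careful person would: the job done as asked, in the order asked, and still so for the second after the job is handed in, with the robot touching nothing.
It also fails if it takes over 64 s, if anything falls off the work surface, if the arm or the gripper's body presses on something with over 40 N, if the wrist force passes 120 N, or if a joint passes its speed limit or range.

## Working session

There is one attempt and no reset: what is moved stays moved. The work goes in short steps, Python scripts to look and compute and a shell command to move; the robot and the scene stay as the last step left them, time stands still between calls to the robot, and variables do not carry over. Pictures are saved under pics/ and viewed, about 8 in all and at most 12, crops included, and the job is handed in when it is done.

```bash
mkdir -p pics
cat > h.py <<'E'
import numpy as np, cv2
from bench import r
from scipy.spatial.transform import Rotation as Ro
def cam(n):
    c=r.camera(n); np.savez('/tmp/%s.npz'%n,**c); return c
def px(c,u,v,z=None,depth=None):
    K=c['K'];x=(u-K[0,2])/K[0,0];y=(v-K[1,2])/K[1,1];s=1.0;k=float(c['k1'])
    for _ in range(20): s=1+k*(x*x+y*y)/s**2
    d=np.array([x/s,y/s,1]);R=c['R'];t=c['t'];o=-R.T@t;w=R.T@d
    if z is not None: return o+w*(z-o[2])/w[2]
    return o+w*(depth or c['range_z'][int(v),int(u)])
def proj(c,X):
    p=c['R']@np.array(X)+c['t'];x,y=p[:2]/p[2];f=1+c['k1']*(x*x+y*y)
    return c['K'][0,0]*x*f+c['K'][0,2],c['K'][1,1]*y*f+c['K'][1,2]
E
python3 - <<'E'
from h import *
for n in('top','scene'):
    c=cam(n);cv2.imwrite(f'pics/{n}0.png',c['image'][:,:,::-1]);print(n,-c['R'].T@c['t'],c['R'][2])
s=r.read_state();print({k:np.round(v,3) for k,v in s.items()},r.grip_depth);print(Ro.from_quat(s['eef_rot']).as_matrix().round(3))
E
```

```text
top [0.4049625  0.01292076 1.23652907] [ 0.12432701 -0.01583006 -0.99211502]
scene [ 1.0107305  -0.71099155  0.78449509] [-0.41126965  0.67293363 -0.61483136]
{'time': np.float64(0.1), 'joint_positions': array([-1.24 ,  0.333, -0.065,  1.461,  0.022,  1.35 , -0.088]), 'joint_vel': array([-0.001, -0.002, -0.002, -0.004,  0.   , -0.   ,  0.001]), 'joint_torque': array([ 2.0000e-03, -6.2454e+01,  2.5000e-02, -3.9072e+01, -6.1000e-02,
        3.6000e-02,  0.0000e+00]), 'ee_pos': array([0.216, 0.586, 0.222]), 'eef_rot': array([ 0.697, -0.124,  0.124, -0.696]), 'ft_force': array([0.335, 0.314, 0.095]), 'torque': array([ 0.054,  0.006, -0.014]), 'width': np.float64(0.087)} 0.0187
[[ 0.938 -0.     0.346]
 [-0.346 -0.001  0.938]
 [ 0.    -1.    -0.001]]
```

View pics/top0.png

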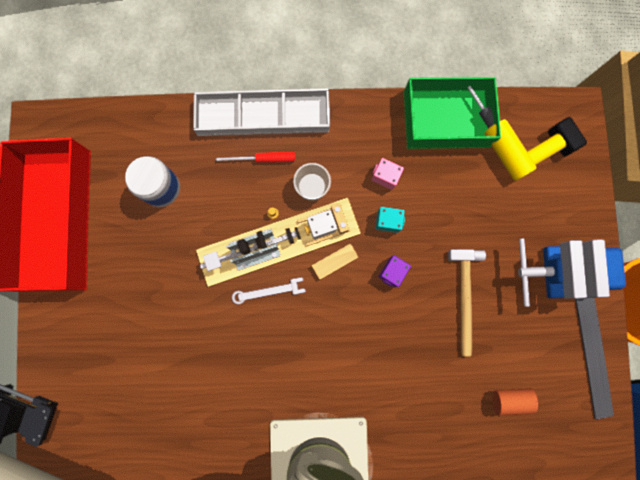

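View pics/scene0.png

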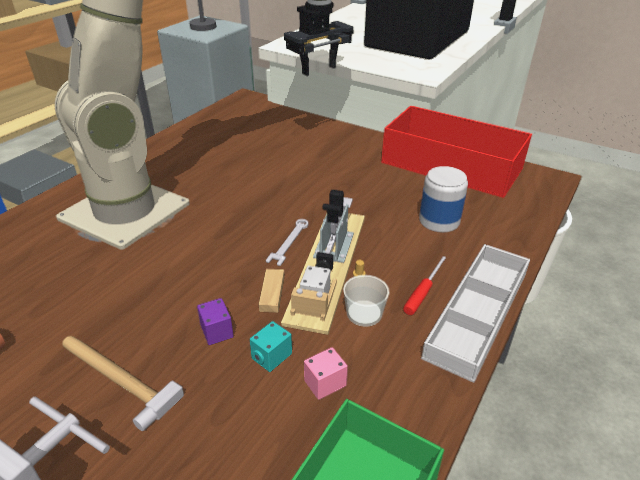

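The top view shows the clamp board from about (200,268) to (355,218), with the jaw advancing to the image right. The tab is near (210,262), the handle and trigger near (240–262,243), and the block at (321,222). I'll enlarge it.

Run:
```python
from h import *
c=np.load('/tmp/top.npz');im=c['image'][190:300,185:370,::-1]
cv2.imwrite('pics/top1.png',cv2.resize(im,None,fx=4.3,fy=4.3,interpolation=cv2.INTER_CUBIC))
```

```text
(no output)
```

View pics/top1.png

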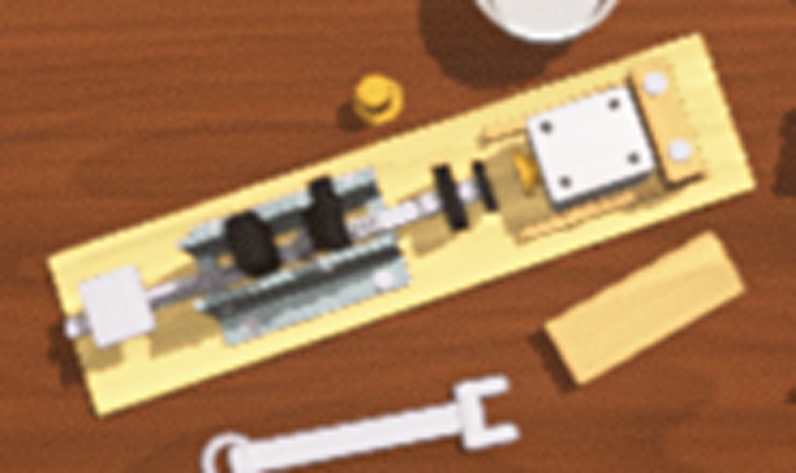

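The crop shows board corners at (49,260), (702,34), (755,186) and (99,415), the tab at (117,305), the handle top at (248,238) and the roll at (324,213).

```bash
cat >> h.py <<'E'
def load(n): return dict(np.load('/tmp/%s.npz'%n))
E
python3 - <<'E'
from h import *
c=load('top')
f=lambda u,v:(u/4.3+185-.4,v/4.3+190-.4)
P=np.array([px(c,*f(*p),z=.012) for p in [(49,260),(702,34),(755,186),(99,415)]])[:,:2]
L=np.array([(-.155,.048),(.245,.048),(.245,-.048),(-.155,-.048)])
# rigid fit
lc=L.mean(0);pc=P.mean(0);H=(L-lc).T@(P-pc);a=np.arctan2(H[0,1]-H[1,0],H[0,0]+H[1,1])
Rz=np.array([[np.cos(a),-np.sin(a)],[np.sin(a),np.cos(a)]]);o=pc-Rz@lc
print('yaw',np.degrees(a),'o',o,'resid mm',((P-o-(L@Rz.T))*1e3).round(1).tolist(), np.linalg.norm(P[0]-P[1]))
for n,p,z in[('handle',(248,238),.152),('roll',(324,213),.144),('tab',(117,305),.072),('block',(590,147),.068)]:
    w=px(c,*f(*p),z=z);q=px(c,*f(*p));print(n,w.round(3),'clamp',(Rz.T@(w[:2]-o)*1e3).round(1),'rangept',q.round(3),(Rz.T@(q[:2]-o)*1e3).round(1))
np.savez('/tmp/clamp.npz',o=o,a=a)
g=lambda x,y:(Rz@[x,y]+o).round(4)
print({k:g(*v) for k,v in dict(roll=(.014,0),rollh=(-.011,0),handle=(-.03,0),tab=(-.116,0)).items()})
E
```

```text
yaw -72.31723662563668 o [0.53242888 0.12695416] resid mm [[-0.9, -0.7], [-0.6, -0.6], [0.6, 1.4], [0.9, -0.1]] 0.399898874352025
handle [0.524 0.155 0.152] clamp [-29.2   0.8] rangept [0.524 0.155 0.152] [-29.3   0.9]
roll [0.537 0.117 0.144] clamp [11.   1.3] rangept [0.537 0.117 0.142] [10.9  1.6]
tab [0.498 0.238 0.072] clamp [-115.8    1.2] rangept [0.498 0.237 0.074] [-115.5    0.9]
block [ 0.579 -0.023  0.068] clamp [157.2  -1.4] rangept [ 0.579 -0.023  0.068] [157.2  -1.5]
{'roll': array([0.5367, 0.1136]), 'rollh': array([0.5291, 0.1374]), 'handle': array([0.5233, 0.1555]), 'tab': array([0.4972, 0.2375])}
```

```bash
cat >> h.py <<'E'
def st():
    k=np.load('/tmp/clamp.npz');a=float(k['a']);C=np.array([[np.cos(a),-np.sin(a),0],[np.sin(a),np.cos(a),0],[0,0,1]])
    s=r.read_state();p=C.T@(s['ee_pos']-np.append(k['o'],0));T=C.T@Ro.from_quat(s['eef_rot']).as_matrix()
    print('t',round(float(s['time']),2),'clamp xyz mm',(p*1e3).round(1),'F',(C.T@s['ft_force']).round(2),'w',round(float(s['width']),4),'rot err deg',np.degrees(Ro.from_matrix(T@np.array([[1,0,0],[0,0,-1],[0,1,0]]).T).as_rotvec()).round(2))
E
python3 -m jog '[[0,0,0,0,6.5,0],[0,0,0,0,6.5,0],[0,0,0,0,6.5,0],[0,0,0,0,6.5,0],[0,0,0,0,6.5,0],[0,0,0,0,6.5,0],[0,0,0,0,6.5,0],[0,0,0,0,6.5,0],[0,0,0,0,0,0]]' -1 30; python3 -c 'from h import *;st()'
```

```text
time: 0.85
ee_pos: [0.2159, 0.5837, 0.2172]
eef_rot: [0.565, -0.428, 0.43, -0.559]
ft_force: [-0.3, 0.1, -0.9]
width: 0.0349
t 0.85 clamp xyz mm [-531.3 -162.9  217.2] F [-0.15 -0.25 -0.94] w 0.0349 rot err deg [179.65  -3.83   0.73]
```

```bash
sed -i 's/\[0,0,-1\],\[0,1,0\]\]).T/[0,0,1],[0,-1,0]]).T/' h.py
python3 -m jog '[[0.041,0,0.011,0,0,0],[0.041,0,0.011,0,0,0],[0.041,0,0.011,0,0,0],[0.041,0,0.011,0,0,0],[0.041,0,0.011,0,0,0],[0.041,0,0.011,0,0,0],[0.041,0,0.011,0,0,0],[0.041,0,0.011,0,0,0],[0.041,0,0.011,0,0,0],[0.041,0,0.011,0,0,0],[0.041,0,0.011,0,0,0],[0.041,0,0.011,0,0,0]]'; python3 -c 'from h import *;st()'
```

```text
time: 1.85
ee_pos: [0.473, 0.1598, 0.216]
eef_rot: [0.581, -0.409, 0.409, -0.572]
ft_force: [1.1, 0.2, -0.6]
width: 0.0005
t 1.85 clamp xyz mm [-49.4 -46.7 216. ] F [ 0.11  1.15 -0.56] w 0.0005 rot err deg [-0.6  -0.45  1.56]
```

```bash
python3 -m jog '[[0.035,0,0.016,0,1.5,0],[0.035,0,0.016,0,0,0],[0.033,0,0.014,0,0,0],[0.002,0.03,0,0,0,0],[0,0.035,0,0,0,0],[0,0.03,0,0,0,0],[0,0,0,0,0,0]]'; python3 -c 'from h import *;st()'
```

```text
time: 2.43
ee_pos: [0.5575, 0.0559, 0.1204]
eef_rot: [0.578, -0.41, 0.415, -0.57]
ft_force: [-1.5, 0.1, -1.3]
width: 0.0002
t 2.43 clamp xyz mm [ 75.4   2.3 120.4] F [-0.55 -1.4  -1.31] w 0.0002 rot err deg [-0.25 -0.76  0.94]
```

```bash
python3 -m jog '[[-0.014,0,-0.001,0,0,0],[-0.014,0,-0.001,0,1,0],[-0.008,0,0,0,0,0],[0,0,0,0,0,0]]'; python3 -c 'from h import *;st()'; python3 -m jog '[[-0.004,0,0,0,0,0],[-0.004,0,0,0,0,0],[0,0,0,0,0,0]]'; python3 -c 'from h import *;st()'
```

```text
time: 2.77
ee_pos: [0.5433, 0.092, 0.1228]
eef_rot: [0.577, -0.413, 0.418, -0.568]
ft_force: [-0.2, -0.1, 1.3]
width: 0.0004
t 2.77 clamp xyz mm [ 36.6  -0.3 122.8] F [ 0.04 -0.21  1.3 ] w 0.0004 rot err deg [-0.29 -0.76  0.39]
time: 3.02
ee_pos: [0.5419, 0.1008, 0.126]
eef_rot: [0.576, -0.41, 0.418, -0.57]
ft_force: [-0.7, -1.4, -1.2]
width: 0.0007
t 3.02 clamp xyz mm [ 27.8   1.  126. ] F [ 1.13 -1.07 -1.24] w 0.0007 rot err deg [-0.07 -0.79  0.66]
```

```bash
python3 -m jog '[[-0.005,0.003,0,0,0,0],[-0.005,0.001,0,0,0,0],[0,0.001,0,0,0,0]]'; python3 -c 'from h import *;st()'; python3 -m jog '[[-0.005,0.0,0,0,0,0],[-0.005,0.00,0,0,0,0],[0,0,0,0,0,0]]'; python3 -c 'from h import *;st()'
```

```text
time: 3.27
ee_pos: [0.5412, 0.1065, 0.123]
eef_rot: [0.575, -0.409, 0.421, -0.569]
ft_force: [0.5, -6.4, 4.3]
width: 0.0005
t 3.27 clamp xyz mm [ 22.2   2.2 123. ] F [ 6.21 -1.5   4.34] w 0.0005 rot err deg [ 0.17 -1.06  0.44]
time: 3.52
ee_pos: [0.5401, 0.1103, 0.1238]
eef_rot: [0.575, -0.409, 0.425, -0.567]
ft_force: [1.0, -2.4, -0.4]
width: 0.0007
t 3.52 clamp xyz mm [ 18.2   2.3 123.8] F [ 2.56  0.25 -0.42] w 0.0007 rot err deg [ 0.26 -1.42  0.09]
```

```bash
python3 -m jog '[[-0.008,0,0,0,0,0],[-0.008,0,0,0,0,0]]'; python3 -c 'from h import *;st()'; python3 -m jog '[[-0.008,0,0,0.5,0,0]]'; python3 -c 'from h import *;st()'; python3 -m jog '[[-0.008,0,0,0.5,0,0]]'; python3 -c 'from h import *;st()'
```

```text
time: 3.68
ee_pos: [0.537, 0.1205, 0.124]
eef_rot: [0.574, -0.409, 0.428, -0.565]
ft_force: [3.0, -11.5, 2.0]
width: 0.0002
t 3.68 clamp xyz mm [  7.6   2.3 124. ] F [11.88 -0.59  1.99] w 0.0002 rot err deg [ 0.32 -1.7  -0.26]
time: 3.77
ee_pos: [0.5363, 0.1223, 0.124]
eef_rot: [0.573, -0.406, 0.433, -0.565]
ft_force: [10.9, -35.4, 1.9]
width: 0.0005
t 3.77 clamp xyz mm [  5.6   2.3 124. ] F [37.01 -0.32  1.88] w 0.0005 rot err deg [ 0.84 -2.14 -0.49]
time: 3.85
ee_pos: [0.5364, 0.1221, 0.1241]
eef_rot: [0.57, -0.403, 0.44, -0.565]
ft_force: [8.9, -31.3, 3.3]
width: 0.0002
t 3.85 clamp xyz mm [  5.8   2.3 124.1] F [32.5  -0.98  3.28] w 0.0002 rot err deg [ 1.39 -2.68 -0.86]
```

```bash
python3 -m jog '[[0.008,0,0,-0.5,0,1],[0.008,0.001,0,-0.5,0,1],[0.008,0,-0.001,-0.3,-1,0.7],[0.003,0,0,0,0,0],[0,0,0,0,0,0]]'; python3 -c 'from h import *;st()
c=cam("top");a=cv2.resize(c["image"][200:270,235:365,::-1],None,fx=6,fy=6,interpolation=cv2.INTER_CUBIC);cv2.imwrite("pics/s1.png",a)'
```

```text
time: 4.27
ee_pos: [0.5444, 0.0917, 0.1233]
eef_rot: [-0.57, 0.417, -0.419, 0.571]
ft_force: [-0.4, -0.7, 0.1]
width: 0.0006
t 4.27 clamp xyz mm [ 37.2   0.7 123.3] F [ 0.55 -0.58  0.08] w 0.0006 rot err deg [ 0.14 -0.1  -0.1 ]
```

View pics/s1.png

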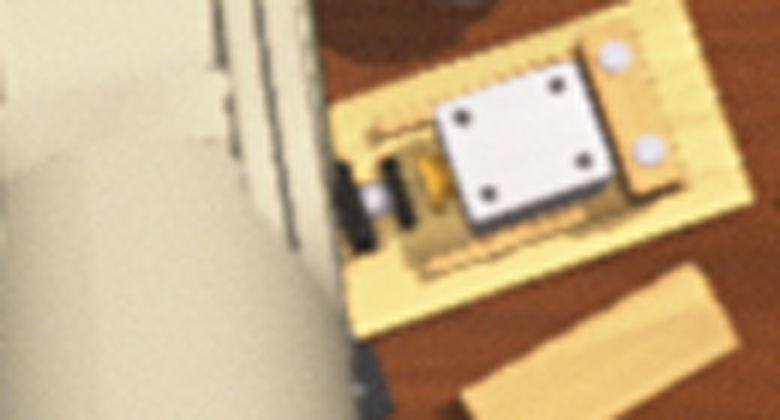

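The crop shows the pad front near (412,190) and the brass flange near (425–435,178), a few mm apart. The jaw advanced and the block looks close to the stop. Next is stroke 2.

```bash
python3 -m jog '[[-0.005,0,0,0,0,0],[-0.005,0,0,0,0,0],[-0.005,0,0,0,0,0.2],[-0.005,0,0,-0.1,0,0.2]]'; python3 -c 'from h import *;st()'; python3 -m jog '[[-0.005,0,0,-0.1,-0.2,0.3],[-0.005,0,0,-0.1,-0.2,0.3]]'; python3 -c 'from h import *;st()'; python3 -m jog '[[-0.005,0,0,-0.1,-0.2,0.3],[-0.005,0,0,-0.1,-0.2,0.3]]'; python3 -c 'from h import *;st()'
```

```text
time: 4.65
ee_pos: [0.5389, 0.1109, 0.1243]
eef_rot: [-0.569, 0.418, -0.419, 0.571]
ft_force: [0.3, -9.2, 5.3]
width: 0.0001
t 4.65 clamp xyz mm [ 17.3   1.3 124.3] F [ 8.86 -2.49  5.34] w 0.0001 rot err deg [ 0.16  0.02 -0.17]
time: 4.82
ee_pos: [0.5363, 0.1187, 0.125]
eef_rot: [-0.57, 0.418, -0.415, 0.573]
ft_force: [2.9, -6.5, -1.9]
width: 0.0005
t 4.82 clamp xyz mm [  9.    1.2 125. ] F [ 7.07  0.74 -1.93] w 0.0005 rot err deg [-0.01  0.36  0.16]
time: 4.98
ee_pos: [0.5352, 0.1222, 0.1249]
eef_rot: [-0.572, 0.418, -0.413, 0.573]
ft_force: [11.1, -26.1, -3.1]
width: 0.0008
t 4.98 clamp xyz mm [  5.4   1.2 124.9] F [28.2   2.65 -3.06] w 0.0008 rot err deg [-0.14  0.35  0.35]
```

```bash
python3 -m jog '[[0.008,0,0,0,0,0],[0.008,0.001,0,0,0.2,-0.2],[0.008,0.001,-0.001,0,0.2,-0.2],[0.003,0,0,0,0,0],[0,0,0,0,0,0]]'; python3 -c 'from h import *;st()
c=cam("top");a=cv2.resize(c["image"][200:250,285:365,::-1],None,fx=8,fy=8,interpolation=cv2.INTER_CUBIC);cv2.imwrite("pics/s2.png",a)'
```

```text
time: 5.4
ee_pos: [0.5422, 0.0968, 0.1222]
eef_rot: [0.572, -0.417, 0.417, -0.57]
ft_force: [-0.0, 0.0, 0.1]
width: 0.0005
t 5.4 clamp xyz mm [ 31.7   0.2 122.2] F [-0.06 -0.03  0.07] w 0.0005 rot err deg [-0.15 -0.17  0.03]
```

View pics/s2.png

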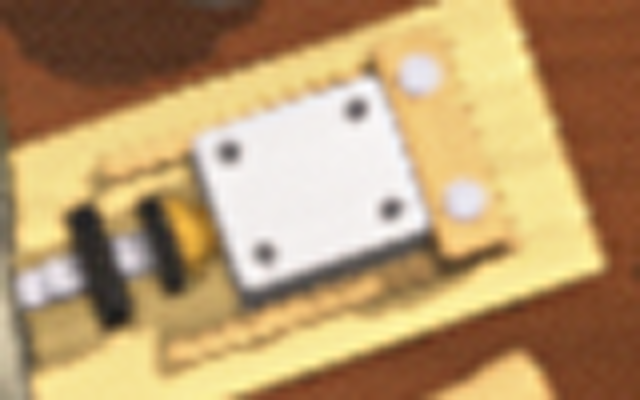

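The pad at (165–178,245) is now against the brass flange at (185,235). From here I push with small force-limited rows.

```bash
for i in 1 ; do python3 -m jog '[[-0.004,0,0,0,0,0],[-0.004,0,0,0,0,0],[-0.0035,0,0,0,0,0.1]]' >/dev/null; done; python3 -c 'from h import *;st()'; python3 -m jog '[[-0.0035,0,0,0,0,0.1],[-0.0035,0,0,0,-0.1,0.1]]'>/dev/null; python3 -c 'from h import *;st()'; python3 -m jog '[[-0.0035,0,0,0,-0.1,0.1],[-0.0035,0,0,0,-0.1,0.1]]'>/dev/null; python3 -c 'from h import *;st()';  python3 -m jog '[[-0.0035,0,0,0,-0.1,0.1],[-0.0035,0,0,0,-0.1,0.1]]'>/dev/null; python3 -c 'from h import *;st()'
```

```text
t 5.7 clamp xyz mm [ 21.1   0.6 123.2] F [10.34 -4.13  6.22] w 0.0002 rot err deg [-0.08 -0.23 -0.02]
t 5.87 clamp xyz mm [ 17.4   0.5 124.1] F [ 9.31 -1.56  2.39] w 0.0005 rot err deg [-0.05 -0.32 -0.07]
t 6.03 clamp xyz mm [ 13.9   0.5 124.6] F [10.71  0.19  0.57] w 0.0005 rot err deg [-0.   -0.43 -0.03]
t 6.2 clamp xyz mm [ 11.1   0.5 124.8] F [11.1   0.84 -0.89] w 0.0001 rot err deg [ 0.05 -0.58 -0.03]
```

```bash
python3 -m jog '[[-0.0035,0,0,0,-0.1,0.2],[-0.0035,0,0,0,-0.1,0.2]]'>/dev/null; python3 -c 'from h import *;st()';  python3 -m jog '[[-0.0035,0,0,0,-0.1,0.2],[-0.0035,0,0,0,-0.1,0.2]]'>/dev/null; python3 -c 'from h import *;st()'; python3 -m jog '[[-0.0035,0,0,0,-0.1,0.2],[-0.0035,0,0,0,-0.1,0.2]]'>/dev/null; python3 -c 'from h import *;st()'
```

```text
t 6.37 clamp xyz mm [  7.9   0.5 124.8] F [12.06  1.47 -2.26] w 0.0004 rot err deg [ 0.09 -0.51  0.  ]
t 6.53 clamp xyz mm [  6.5   0.5 124.7] F [15.71  1.31 -0.96] w 0.0007 rot err deg [ 0.14 -0.58 -0.03]
t 6.7 clamp xyz mm [  6.4   0.4 124.7] F [14.83  1.8   0.14] w 0.0006 rot err deg [ 0.2  -0.71 -0.14]
```

```bash
python3 -m jog '[[0.008,0,0,0,0,0.2],[0.008,0.001,0,0,0,0.2],[0.008,0.001,0,0,0,0],[0.003,0,0,0,0,0],[0,0,0,0,0,0]]'>/dev/null; python3 -c 'from h import *;st()
c=cam("top");a=cv2.resize(c["image"][200:250,285:365,::-1],None,fx=8,fy=8,interpolation=cv2.INTER_CUBIC);cv2.imwrite("pics/s3.png",a)'
```

```text
t 7.12 clamp xyz mm [ 33.4   0.3 122.5] F [-0.01 -0.84 -0.8 ] w 0.0001 rot err deg [ 0.17 -0.26 -0.06]
```

View pics/s3.png

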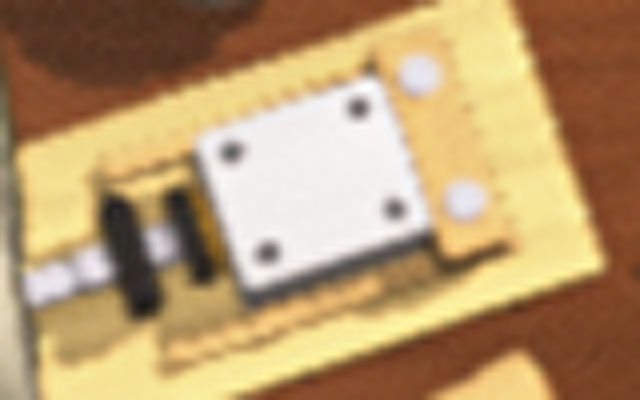

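The pad has moved about 9 mm. Only roughly the flange thickness now shows between the pad (210,260) and the block edge (222,260), so the bush is nearly home. The next stroke is gentle.

```bash
python3 -m jog '[[-0.004,0,0,0,0,0.1],[-0.004,0,0,0,0,0.1],[-0.0035,0,0,0,0,0.1]]' >/dev/null; python3 -c 'from h import *;st()'; python3 -m jog '[[-0.003,0,0,0,0,0.1],[-0.003,0,0,0,0,0.1]]'>/dev/null; python3 -c 'from h import *;st()'; python3 -m jog '[[-0.003,0,0,0,0,0.1],[-0.003,0,0,0,0,0.1]]'>/dev/null; python3 -c 'from h import *;st()';  python3 -m jog '[[-0.003,0,0,0,0,0.1],[-0.003,0,0,0,0,0.1]]'>/dev/null; python3 -c 'from h import *;st()'
```

```text
t 7.42 clamp xyz mm [ 22.5   0.7 123.3] F [11.81 -3.34  5.97] w 0.0005 rot err deg [ 0.23 -0.1  -0.1 ]
t 7.58 clamp xyz mm [ 21.    0.5 124. ] F [13.25  1.25 -1.03] w 0.0007 rot err deg [ 0.27 -0.27 -0.28]
t 7.75 clamp xyz mm [ 20.5   0.5 124.2] F [13.01  1.4  -1.49] w 0.0006 rot err deg [ 0.32 -0.51 -0.53]
t 7.92 clamp xyz mm [ 20.5   0.4 124.2] F [14.06  0.6  -0.73] w 0.0007 rot err deg [ 0.38 -0.76 -0.8 ]
```

```bash
python3 -m jog '[[-0.0035,0,0,0,-0.3,0.3],[-0.0035,0,0,0,-0.3,0.3]]'>/dev/null; python3 -c 'from h import *;st()'; python3 -m jog '[[-0.0038,0,0,0,-0.3,0.3],[-0.0038,0,0,0,-0.3,0.3]]'>/dev/null; python3 -c 'from h import *;st()'; python3 -m jog '[[-0.004,0,0,0,-0.3,0.3],[-0.004,0,0,0,-0.3,0.3]]'>/dev/null; python3 -c 'from h import *;st()'
```

```text
t 8.08 clamp xyz mm [ 19.8   0.5 124.4] F [13.98  1.51 -1.74] w 0.0006 rot err deg [ 0.45 -0.65 -0.47]
t 8.25 clamp xyz mm [ 19.1   0.6 124.5] F [16.4   0.99 -1.19] w 0.0006 rot err deg [ 0.53 -0.55 -0.16]
t 8.42 clamp xyz mm [ 18.5   0.6 124.6] F [15.82  1.91 -1.49] w 0.0004 rot err deg [ 0.61 -0.49  0.12]
```

```bash
python3 -m jog '[[-0.004,0,0,-0.2,0,0.3],[-0.004,0,0,-0.2,0,0.3]]'>/dev/null; python3 -c 'from h import *;st()'; python3 -m jog '[[-0.0042,0,0,-0.2,0,0.3],[-0.0042,0,0,-0.2,0,0.3]]'>/dev/null; python3 -c 'from h import *;st()'; python3 -m jog '[[-0.0042,0,0,-0.2,0,0.3],[-0.0042,0,0,-0.2,0,0.3],[-0.0042,0,0,0,0,0.2]]'>/dev/null; python3 -c 'from h import *;st()
c=cam("top");a=cv2.resize(c["image"][200:250,285:365,::-1],None,fx=8,fy=8,interpolation=cv2.INTER_CUBIC);cv2.imwrite("pics/s4.png",a)'
```

```text
t 8.58 clamp xyz mm [ 18.3   0.5 124.6] F [16.28  1.05 -2.77] w 0.0004 rot err deg [ 0.28 -0.44 -0.23]
t 8.75 clamp xyz mm [ 17.9   0.4 124.6] F [17.14  0.48 -1.39] w 0.0005 rot err deg [-0.07 -0.41 -0.62]
t 9.0 clamp xyz mm [ 17.8   0.2 124.7] F [17.64  1.57  0.29] w 0.0003 rot err deg [-0.41 -0.49 -1.21]
```

View pics/s4.png

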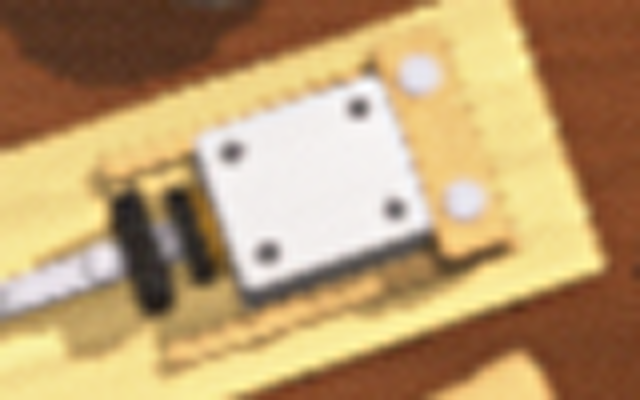

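The pad hasn't moved since the last picture (still at 190–210,235), while the jaw (143,250) has closed about 3–4 mm on it. So the bush is home and the pad is compressing, with about 17.6 N at the roll. I'll hold briefly, then let go.

```bash
python3 -m jog '[[-0.0042,0,0,0.1,-0.3,0.1],[-0.0042,0,0,0.1,-0.3,0.1],[-0.0042,0,0,0.1,-0.3,0.1],[-0.0042,0,0,0.1,-0.3,0.1]]'>/dev/null; python3 -c 'from h import *;st()';python3 -m jog '[[0.004,0,0,0,0,0],[0.008,0,0,0,0,0],[0.01,0,0,0,0,0],[0.006,0,0,0,0,0],[0,-0.01,0,0,0,0],[0,-0.04,0,0,0,0],[0,-0.04,0,0,0,0],[0,0,0,0,0,0]]'>/dev/null; python3 -c 'from h import *;st()'
```

```text
t 9.38 clamp xyz mm [ 17.7   0.4 124.9] F [16.21  2.06 -1.23] w 0.0001 rot err deg [ 0.16 -1.3  -0.79]
t 10.05 clamp xyz mm [ 43.3  -2.  218.6] F [-0.22  0.91  0.11] w 0.0003 rot err deg [-0.15 -1.34 -0.7 ]
```

```bash
python3 -m jog '[[-0.035,0,0,0,-0.4,0.7],[-0.035,0,0.001,0,-0.3,0.6],[-0.035,0,0.001,0,0,0],[-0.03,0,0,0,0,0],[-0.01,0,0,0,0,0],[0,0,0,0,0,0]]'>/dev/null; python3 -c 'from h import *;st()'
```

```text
t 10.55 clamp xyz mm [-110.4    2.5  227. ] F [-1.04  0.66  0.61] w 0.0005 rot err deg [0.47 0.36 0.01]
```

```bash
python3 -m jog '[[-0.003,0.035,-0.001,-0.2,0,0],[-0.003,0.035,-0.001,0,0,0],[0,0.035,0,0,0,0],[0,0.018,0,0,0,0],[0,0.003,0,0,0,0],[0,0,0,0,0,0]]'>/dev/null; python3 -c 'from h import *;st()'
```

```text
t 11.05 clamp xyz mm [-115.1    4.2  102. ] F [ 0.39  0.14 -0.63] w 0.0004 rot err deg [0.71 0.48 0.02]
```

```bash
python3 -m jog '[[0,0.012,-0.003,-0.4,0,0],[0,0.01,0,0,0,0],[0,0.003,0,0,0,0]]'>/dev/null; python3 -c 'from h import *;st()'; python3 -m jog '[[0,0.004,0,0,0,0],[0,0.004,0,0,0,0]]'>/dev/null; python3 -c 'from h import *;st()';python3 -m jog '[[0,0.004,0,0,0,0],[0,0.004,0,0,0,0]]'>/dev/null; python3 -c 'from h import *;st()'
```

```text
t 11.3 clamp xyz mm [-114.2    3.6   79.2] F [-0.15  0.9   0.13] w 0.0001 rot err deg [ 0.57  0.57 -0.09]
t 11.47 clamp xyz mm [-114.2    4.6   71.7] F [-2.96 -1.8   4.97] w 0.0005 rot err deg [ 0.68  0.61 -0.11]
t 11.63 clamp xyz mm [-115.     5.4   63.9] F [-1.24 -1.15  1.9 ] w 0.0005 rot err deg [ 0.76  0.68 -0.09]
```

Tab is 8 mm down. I'll press a little further and hold while the bar springs back.

```bash
python3 -m jog '[[0,0.002,0,0,0,0],[0,0.002,0,0,0,0],[0,0.001,0,0,0,0]]'>/dev/null; python3 -c 'from h import *;st()';python3 -m jog '[[0,0.0015,0,0,0,0],[0,0.0015,0,0,0,0],[0,0.0015,0,0,0,0],[0,0.0015,0,0,0,0],[0,0.0015,0,0,0,0],[0,0.0015,0,0,0,0],[0,0.0015,0,0,0,0],[0,0.0015,0,0,0,0]]'>/dev/null; python3 -c 'from h import *;st()
c=cam("top");a=cv2.resize(c["image"][190:290,190:365,::-1],None,fx=4.5,fy=4.5,interpolation=cv2.INTER_CUBIC);cv2.imwrite("pics/s5.png",a)'
```

```text
t 11.88 clamp xyz mm [-115.4    5.7   60.2] F [ 1.25 -9.74 21.8 ] w 0.0007 rot err deg [ 0.76  0.73 -0.06]
t 12.55 clamp xyz mm [-115.4    5.7   60.3] F [-0.17 -9.4  20.74] w 0.0005 rot err deg [ 0.63  1.07 -0.17]
```

View pics/s5.png

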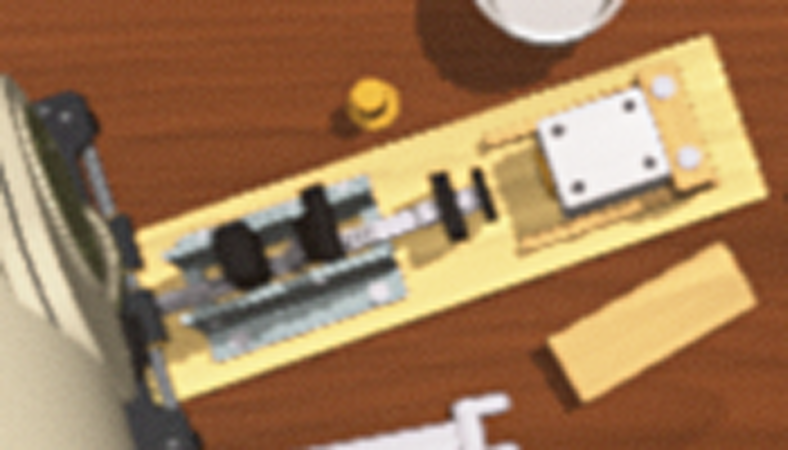

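The jaw (450,205) is fully back at its starting pixel. Only the thin flange shows at the block (545,165), and the trigger is at rest. I'll lift off.

```bash
python3 -m jog '[[0,-0.008,0,0,0,0],[0,-0.015,0,0,0,0],[0,-0.03,0,0,0,0],[0,-0.03,0,0,0,0],[0,-0.03,0,0,0,0],[-0.03,-0.02,0,0,0,0],[-0.04,0,0,0,0,0],[-0.04,0,0,0,0,0],[-0.04,0,0,0,0,0],[-0.03,0,0,0,0,0],[0,0,0,0,0,0],[0,0,0,0,0,0]]'>/dev/null; python3 -c 'from h import *;st()
c=cam("top");a=cv2.resize(c["image"][190:290,190:365,::-1],None,fx=4.5,fy=4.5,interpolation=cv2.INTER_CUBIC);cv2.imwrite("pics/s6.png",a)'
```

```text
t 13.6 clamp xyz mm [-296.2    6.9  205.9] F [ 1.9  -0.34 -0.96] w 0.0001 rot err deg [ 0.95  1.11 -0.67]
```

View pics/s6.png

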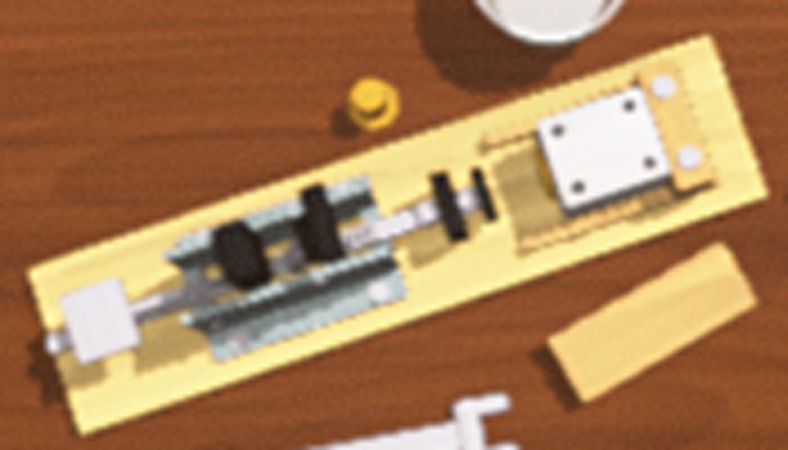

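The last picture shows the tab up at (98,320), the jaw back at (450,205), the trigger at rest, and about 5 mm of flange at the block. Nothing else has moved, so I'm handing in.

```bash
python3 -c 'from h import *;r.close_job()'
```

```text
the job is handed in; nothing more can be done
```

The bush is pressed home in the block and the clamp is back at rest. I handed the job in at about 13.6 s of the 64 s allowed.

- **Pressing:** I walked the jaw up with three full trigger strokes, pushing the roll with closed fingertips. A fourth, force-limited squeeze stalled well short of the end stop. I held it at about 16–17.6 N at the roll for close to 1 s, which by the given table puts about 12–18 N on the bush.
- **Bush home:** During that squeeze the pad stayed put while the jaw closed 3–4 mm on it, so the bush had no further to go. The last picture shows only about the flange's 5 mm thickness. The camera can only tell this to about 1 mm.
- **Release:** I let the trigger back, pressed the tab to its stop and held it for about 0.7 s. The jaw went back to its starting position in the picture. After lifting off, the tab was up, the trigger was at rest, nothing else in the picture had moved, and the robot was clear.
- **Contact forces:** On the first stroke the fingertips pressed the trigger's end stop with about 37 N, and I eased off after that. The tab's end stop took about 21 N.

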